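Stack the fluted blank bins so they do not nest

TASK

Clear up the three fluted metal bins into one stack where the bin holding the two steel blanks now stands: first set the empty bin from the bench on it, then lift the hanging bin off its bracket and set it on top. Each bin must sit level on the ledges of the one below, with its tab at the opposite end, not nested down into it. Set the bins down rather than dropping them, leave the loaded bin and its blanks where they are, and do not disturb the other things on the bench.

Things in the scene. Friction and masses are not known exactly. Their poses are not given: they have to be found in the camera images.
- loaded_mid (a point): Middle (32 mm above the underside) of the bin on the bench that holds two steel blanks. All three bins are alike: sheet metal, open on top, 150 mm long (x) x 62 mm wide (y) x 64 mm tall. The top 16 mm is an upright rim 4.5 mm thick, the place to grip it across the width; below, the walls lean in to 130 x 42 mm underneath. x along the bin towards its tab, z up.
- loaded: The same bin; origin in the middle of its underside, same axes. Each long wall has two upright flutes (rib inside, groove outside) at x = -45 and +20 mm; the ribs' tops are ledges 46 mm above the underside. A bin put in with its tab at the opposite end rests on the ledges, its underside 46 mm above this one's, with about 2.7 mm of play each way.
- loaded_tab (a point): Middle of the loaded bin's hanging tab, at its +x end, 82 mm from the bin's middle, level with the rim's top. The tab is 36 mm wide, reaches 15 mm beyond the rim, and has a lip turned down to 14 mm below the rim's top.
- empty_mid (a point): Middle (32 mm above the underside) of the empty bin that stands on the bench; same bin and axes as the loaded one, about 0.2 to 0.4 kg.
- empty: The same empty bench bin; origin in the middle of its underside. Put into another bin with its tab at the same end as the other's, its grooves slide down over the ribs and it nests: its underside sinks to about 25 mm above the other's, or onto the contents. That is wrong here.
- empty_tab (a point): Middle of the empty bench bin's tab, 82 mm from the bin's middle, level with the rim's top.
- hung_mid (a point): Middle (32 mm above the underside) of the empty bin that hangs level by its tab on the bracket, its underside 64 mm above the bench; same bin and axes as the loaded one, about 0.2 to 0.4 kg. To come off it must go straight up 15 mm or more before it moves sideways.
- hung: The same hanging bin; origin in the middle of its underside, same axes.
- hung_tab (a point): Middle of the hanging bin's tab, 82 mm from the bin's middle, level with the rim's top.
- rail_top (a point): Middle of the top edge of the fixed bracket that the bin hangs on: an upright painted plate 6 mm thick, 90 mm wide, its top 125 mm above the bench, on a foot plate 120 x 150 x 12 mm. x points square through the plate, away from the hanging bin (the way that bin's tab points); y along the top edge.
- blank1_mid (a point): Centre of a dark steel block 36 x 28 x 24 mm lying in the loaded bin, near its middle.
- blank2_mid (a point): Centre of a dark steel block 24 x 28 x 28 mm lying in the loaded bin, near its tab end.
- oiler_mid (a point): Bystander: a grey oil bottle with a pointed red spout, 62 mm across, 195 mm tall, standing between the loaded bin and the bracket; this point is on its axis, 70 mm up.
- tin_mid (a point): Bystander: a plain metal tin 72 mm across, 85 mm tall; this point is at its middle.
- bender_mid (a point): Bystander: a bending block 85 x 60 x 30 mm with two upright 18 mm pins, 120 mm tall in all; this point is in the top face of its block.
- vblock_mid (a point): Bystander: a steel vee block 70 x 50 x 47 mm; this point is inside it, 20 mm up.
- drift_mid (a point): Bystander: a small dark steel punch standing on end between the loaded and the empty bin, 32 mm across at its foot, 72 mm tall; this point is on its axis, 30 mm up.
- hammer_mid (a point): Bystander: a hammer with a wooden handle lying on the bench, along its x; this point is 12 mm above the bench.
- brush_mid (a point): Bystander: a brush lying on the bench, along its x; this point is 10 mm above the bench.
Not all that is in view belongs to the job. Leave any pink look-alike of the hung alone.

How it is judged:
By the outcome, as a careful person would: the job done as asked, in the order asked, and still so for the second after the job is handed in, with the robot touching nothing.
It also fails if it takes over 64 s, if anything falls off the work surface, if the arm or the gripper's body presses on something with over 40 N, if the wrist force passes 120 N, or if a joint passes its speed limit or range.

ROBOT

A 6-joint arm with a two-finger parallel gripper is mounted at the origin on the work surface. World frame = base frame: x ahead of the robot, y to its left, z up, the work surface at z = 0. Lengths are in mm, angles in degrees, forces in N, time in s.
With the tool pointing down it reaches from about 275 to 875 mm from the base axis. Payload 12.5 kg.
Tool frame: the origin (TCP) lies midway between the tips of the shut fingers; the grasp point (between the pads) lies 19 mm behind it (env.pinch_z is the distance from the TCP to the grasp point, in mm); z points along the fingers, y is the direction in which the jaws open and shut (so a half turn about z gives the same grasp; the last joint's range is limited). The gripper opens to 85 mm and grips with 20 to 120 N. Pads are 22 mm wide; open, the fingers measure 114 mm over their backs; the gripper's body (76 mm by 85 mm) begins 54 mm behind the grasp point. The pads swing forward as they close: fully open they stand 13 mm farther back than shut.
Start: joints at [-79.618, 20.094, 94.641, -0, 65.266, -4.847], TCP at [144.495, -530.665, 231.29] pointing down, gripper open.
Joint ranges: [-157.81, 157.81], [-45, 120.19], [0.68, 151.7], [-89.99, 269.99], [4.06, 180], [-164.3, 164.3]. Speed limits (degrees/s): [127.2, 127.2, 159.86, 180, 180, 180].

INTERFACE

Orientations are given as a 3x3 rotation matrix whose columns are the frame's x, y, z axes.
In Python, from station import env, hand, kin, imaging, ticket gives the robot as it stands. Calls block until the motion is done:
- env.movep(position, orientation): joint-space move of the TCP to a pose.
- env.line_to(position, frame=None, feed=150): straight line of the TCP; frame=None keeps the orientation; feed is the mean speed in mm/s.
- env.set_joints(angles): joint-space move.
- hand.move_gripper(opening): finger opening in mm; the grip force is fixed at half the most; returns when the fingers have stopped.
- env.hold(seconds).
- kin.ik(position, orientation): joint angles nearest the present ones, or None.
- env.read_state(): the state.
- imaging.snapshot(name): name is "scene" or "side" or "wrist"; returns the picture (420x560x3 uint8, red, green, blue); there is no depth.
- imaging.camera_model(name): a dict with "fx", "fy", "cx", "cy" (pixels), "xyz" and "orientation" of the camera in the world; the wrist camera has in their place "T_tool_cam" (4x4, takes a point from camera to tool coordinates, whose origin is the TCP and whose axes are the flange's). Camera axes: x right, y up, looking along -z (the intrinsics and any distortion apply to the point x, -y, -z); pixel columns grow to the right and rows downward; lengths in mm; the calibration is good to about 2 mm. A picture is of the moment at which its call begins: read the wrist's pose just before it. camera_model takes no time and is no camera call.
A pose or a line that the arm cannot do raises env.Unreachable and nothing moves.
- ticket.finish_job(): hands the job in, once; it reports no verdict.
The state is a dict: "t": time; "joints": joint angles; "joint_velocities": joint speeds; "joint_efforts": joint torques, N m; "ee_pos": TCP position; "tool_rot": TCP orientation; "wrist_force": force on the tool from outside, world axes, zero at the start; "moment": the same for the moment, N m; "opening": finger opening in mm.
Only numpy, scipy, OpenCV 4.12 (cv2) and the standard library are available. Lean on these libraries where they do the work, as an engineer would, in place of code of your own. Each camera call takes 0.05 s, during which the arm holds its last target. There are 200 camera calls.

## Working session

There is one attempt and no reset: what is moved stays moved. The work goes in short steps, each a Python script; the robot and the scene stay as the last script left them, time stands still between calls to the robot, and variables do not carry over. Pictures are saved under pics/ and viewed, about 8 in all and at most 12, crops included, and the job is handed in when it is done.

```bash
ls; mkdir -p pics; python3 - <<'E'
from station import env,hand,kin,imaging,ticket
import cv2,numpy as np
for n in ("scene","side","wrist"):
    im=imaging.snapshot(n); cv2.imwrite(f"pics/{n}0.png",im[:,:,::-1]); 
    m=imaging.camera_model(n); print(n,{k:(np.round(v,3).tolist()) if not isinstance(v,str) else v for k,v in m.items()})
print(env.read_state()["t"],env.pinch_z)
E
python3 -c "
import cv2,numpy as np
a=cv2.imread('pics/scene0.png');cv2.imwrite('pics/scene0b.png',cv2.resize(a,(800,600),interpolation=2))
a=cv2.imread('pics/side0.png');cv2.imwrite('pics/side0b.png',cv2.resize(a,(800,600),interpolation=2))"
```

```text
pics
scene {'fx': 426.849, 'fy': 426.849, 'cx': 284.754, 'cy': 215.235, 'xyz': [1150.728, -549.168, 1178.739], 'orientation': [[0.711, -0.54, 0.449], [0.703, 0.564, -0.434], [-0.019, 0.625, 0.781]]}
side {'fx': 389.981, 'fy': 389.981, 'cx': 281.215, 'cy': 210.079, 'xyz': [27.339, 625.991, 688.348], 'orientation': [[-0.751, 0.396, -0.528], [-0.66, -0.44, 0.609], [0.009, 0.806, 0.591]]}
wrist {'fx': 298.683, 'fy': 298.683, 'cx': 279.931, 'cy': 208.899, 'T_tool_cam': [[0.001, 0.951, 0.308, 79.318], [1.0, -0.001, -0.0, 0.491], [-0.0, 0.308, -0.951, -143.086], [0.0, 0.0, 0.0, 1.0]]}
0.15 18.700000000000003
```

View pics/scene0b.png

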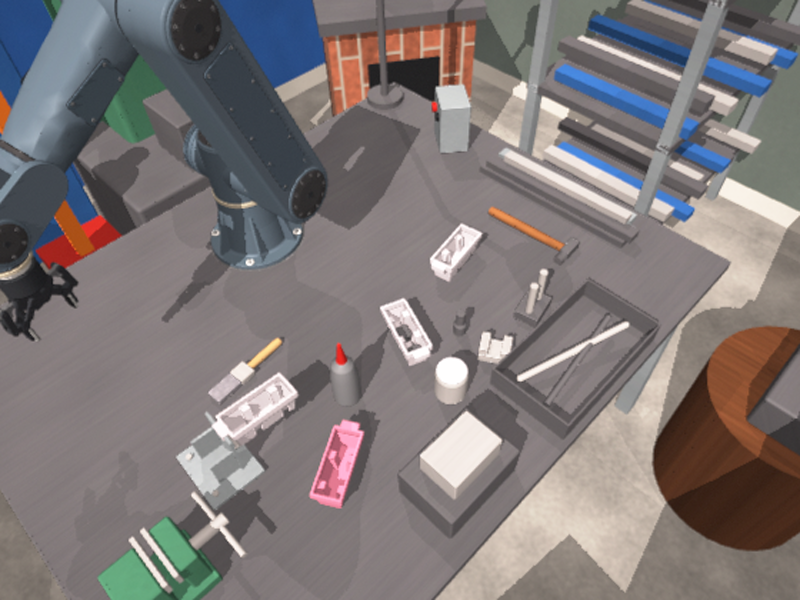

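View pics/side0b.png

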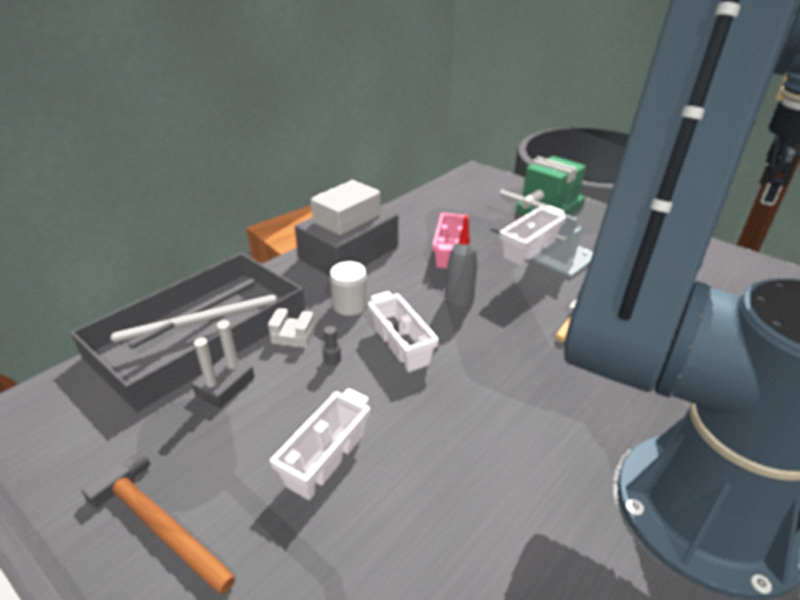

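Scene (800×600 scale): loaded bin about (405,330), empty bin about (457,250), hung bin about (258,405) with its bracket at (220,450), oiler (343,380), punch (460,320), and the pink look-alike (337,463). Side: empty bin at (322,440) with its tab at (355,397), loaded bin at (402,328), hung bin at (533,235).

```bash
cat > h.py <<'E'
import numpy as np,cv2
from station import env,hand,kin,imaging,ticket
def cam(n,st=None):
    m=imaging.camera_model(n)
    if n!="wrist": return m,np.array(m["orientation"]),np.array(m["xyz"])
    T=np.array(m["T_tool_cam"]); R=np.array(st["tool_rot"])
    return m,R@T[:3,:3],np.array(st["ee_pos"])+R@T[:3,3]
def ray(n,u,v,z,st=None):
    m,R,c=cam(n,st); d=R@np.array([(u-m["cx"])/m["fx"],-(v-m["cy"])/m["fy"],-1.])
    return c+d*(z-c[2])/d[2]
def proj(n,p,st=None):
    m,R,c=cam(n,st); q=R.T@(np.array(p)-c); return np.array([m["cx"]+m["fx"]*q[0]/-q[2],m["cy"]-m["fy"]*q[1]/-q[2]])
def down(a):  # tool pointing down, jaw axis y rotated: tool x at yaw a deg
    a=np.radians(a); c,s=np.cos(a),np.sin(a)
    return np.array([[c,s,0],[s,-c,0],[0,0,-1.]])
def both(p,q,g):
    """3d point from pixel pairs in scene(p) and side(q), least squares"""
    A=np.zeros((3,3));b=np.zeros(3)
    for n,u in (("scene",p),("side",q)):
        m,R,c=cam(n); d=R@np.array([(u[0]-m["cx"])/m["fx"],-(u[1]-m["cy"])/m["fy"],-1.]); d/=np.linalg.norm(d)
        P=np.eye(3)-np.outer(d,d);A+=P;b+=P@c
    return np.linalg.solve(A,b)
E
python3 - <<'E'
from h import *
k=.7
for name,u,v,z in [("loaded_mid",406,330,64),("empty",457,250,64),("hung",257,407,128),("oiler",343,395,20),("drift",460,325,10),("tin",451,390,20),("pink",337,465,64),("rail",222,440,125),("hungA",290,382,128),("hungB",222,430,128),("bender",532,300,30),("vblock",495,350,20),("hammerhead",566,248,12),("brush",225,385,10),("pinkA",350,425,64)]:
    print(name,np.round(ray("scene",u*k,v*k,z),0))
a=cv2.imread("pics/scene0.png")
c=[a[y:y+100,x:x+133] for x,y in ((240,185),(270,140),(135,245))]
s=cv2.imread("pics/side0.png")
c.append(s[120:220,320:453])
f=lambda i:cv2.resize(i,(400,300),interpolation=cv2.INTER_CUBIC)
cv2.imwrite("pics/mos.png",np.vstack([np.hstack([f(c[0]),f(c[1])]),np.hstack([f(c[2]),f(c[3])])]))
E
```

```text
loaded_mid [554.  23.  64.]
empty [470. 291.  64.]
hung [ 509. -346.  128.]
oiler [ 555. -176.   20.]
drift [608. 151.  10.]
tin [717.  -2.  20.]
pink [ 687. -302.   64.]
rail [ 517. -435.  125.]
hungA [ 511. -265.  128.]
hungB [ 502. -423.  128.]
bender [692. 317.  30.]
vblock [718. 147.  20.]
hammerhead [641. 534.  12.]
brush [ 340. -340.   10.]
pinkA [ 641. -227.   64.]
```

View pics/mos.png

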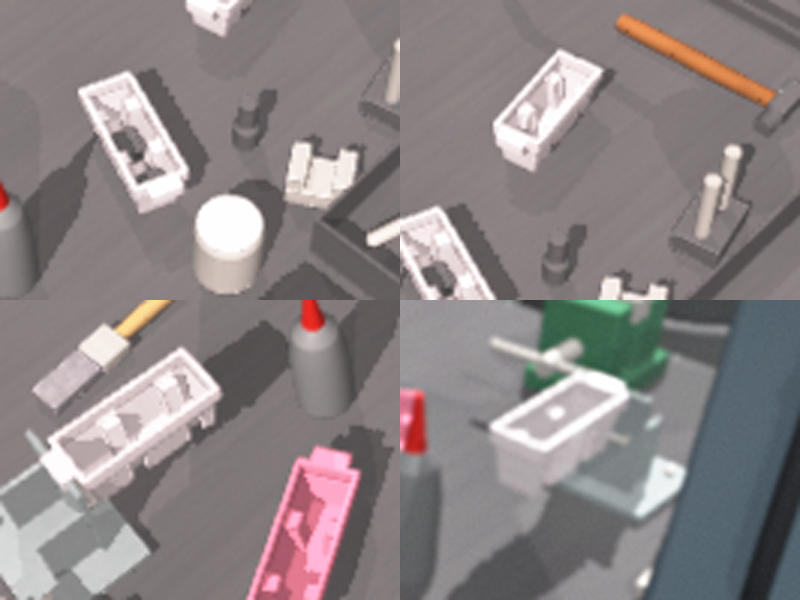

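Mosaic: loaded bin's tab is at its lower right end (mosaic 163,192), with the blanks inside at (130,140). The empty bin's tab is at its lower left end (517,148). The hung bin's tab sits on the plate at (75,480). Next I'll check yaw and IK, then take a close look with the wrist camera.

```bash
python3 - <<'E'
from h import *
for n,a,b,z in [("loaded",(275,212.3),(293,246.7),64),("empty",(330,160),(309,183.3),64),("hung",(201.7,266.7),(158,296.7),128)]:
    p,q=ray("scene",*a,z),ray("scene",*b,z); d=q-p
    yaw=np.degrees(np.arctan2(d[1],d[0])); c=(p+q)/2
    print(n,c.round(),np.linalg.norm(d).round(),"yaw",yaw.round(1))
    for o in (0,180):
        j=kin.ik([c[0],c[1],250],down(yaw+o)); print(o,None if j is None else np.round(j))
E
```

```text
loaded [547.  28.  64.] 153.0 yaw -22.7
0 [ -2.  19.  94.  -0.  67. 111.]
180 [ -2.  19.  94.  -0.  67. -69.]
empty [457. 304.  64.] 143.0 yaw -80.5
0 [  29.   19.   93.   -0.   68. -161.]
180 [29. 19. 93. -0. 68. 19.]
hung [ 501. -338.  128.] 145.0 yaw -94.2
0 [-38.  25.  85.  -0.  70. 146.]
180 [-38.  25.  85.  -0.  70. -34.]
```

```bash
python3 - <<'E'
from h import *
import pickle
S={}
for n,p,yaw in [("hung",(501,-338,290),-94+180),("loaded",(547,28,240),-22.7+180),("empty",(457,304,240),-80.5+180)]:
    env.movep(list(p),down(yaw)); st=env.read_state(); im=imaging.snapshot("wrist"); print(n,st["t"],np.round(st["ee_pos"],1))
    cv2.imwrite(f"pics/w_{n}.png",im[:,:,::-1]); S[n]={k:st[k] for k in("ee_pos","tool_rot")}
    if n!="empty":
        pass
pickle.dump(S,open("S.pkl","wb"))
ims=[cv2.imread(f"pics/w_{n}.png")[60:360,147:413] for n in S]
cv2.imwrite("pics/wm.png",cv2.resize(np.hstack(ims),(798,300)))
for n in S: cv2.imwrite(f"pics/wc_{n}.png",cv2.resize(cv2.imread(f"pics/w_{n}.png")[60:360,130:530],(800,600),interpolation=cv2.INTER_CUBIC))
E
```

```text
hung 1.6667 [ 500.3 -338.7  289.8]
loaded 3.1083 [547.3  27.  240.2]
empty 4.5417 [457.4 303.4 240. ]
```

View pics/wm.png

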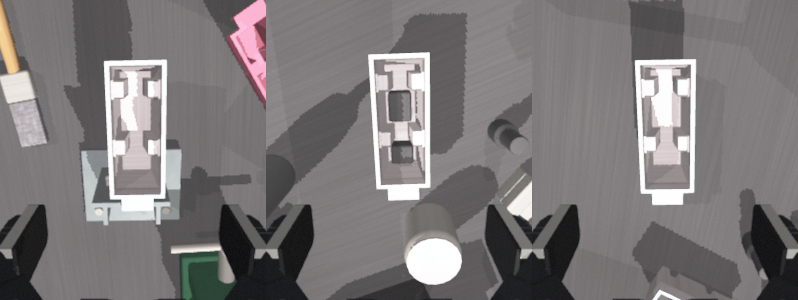

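Wrist views: all three bins lie nearly upright in the picture with tabs at the lower end. Rims are clear white rectangles at about (135,130), (400,120) and (665,125) in the mosaic. I'll fit the known rim and tab outline to these for exact poses.

```bash
cat > fit.py <<'E'
from h import *
from scipy.optimize import minimize
from scipy.ndimage import map_coordinates
xs,ys=np.meshgrid(np.arange(-82,98,.7),np.arange(-38,38.1,.7)); 
rect=lambda x0,x1,h:(xs>=x0)&(xs<=x1)&(abs(ys)<=h)
outer=rect(-75,75,31); tab=rect(75,90,18); ring=(outer&~rect(-70.5,70.5,26.5))|tab
border=(rect(-79,79,35)|rect(75,94,22))&~outer&~tab&~rect(75,79,35)  # outside band
border|=rect(76,80,35)&~rect(70,99,22)
gap=rect(-68,68,25)&~rect(-60,60,21)
def fit(im,st,z,g,cam_="wrist"):
    gray=cv2.GaussianBlur(im.mean(2).astype(np.float32),(3,3),0)
    m,R,c=cam(cam_,st)
    def score(p):
        a=np.radians(p[2]);X=p[0]+xs*np.cos(a)-ys*np.sin(a);Y=p[1]+xs*np.sin(a)+ys*np.cos(a)
        q=(np.stack([X,Y,np.full_like(X,z)],-1)-c)@R
        u=m["cx"]-m["fx"]*q[...,0]/q[...,2];v=m["cy"]+m["fy"]*q[...,1]/q[...,2]
        I=map_coordinates(gray,[v,u],order=1,mode="nearest")
        return -(I[ring].mean()-.7*I[border].mean()-.3*I[gap].mean())
    best=None
    for dx in (-12,0,12):
        for dy in (-12,0,12):
            r=minimize(score,[g[0]+dx,g[1]+dy,g[2]],method="Nelder-Mead",options=dict(initial_simplex=[[g[0]+dx,g[1]+dy,g[2]-2],[g[0]+dx+6,g[1]+dy,g[2]],[g[0]+dx,g[1]+dy+6,g[2]],[g[0]+dx,g[1]+dy,g[2]+4]]))
            if best is None or r.fun<best.fun: best=r
    return best
E
python3 - <<'E'
from fit import *; import pickle
S=pickle.load(open("S.pkl","rb"))
for n,z,g in (("hung",128,(501,-338,-94)),("loaded",64,(547,28,-22.7)),("empty",64,(457,304,-80.5))):
    im=cv2.imread(f"pics/w_{n}.png"); 
    for dz in (0,): 
        r=fit(im,S[n],z+dz,g); print(n,r.x.round(2),round(r.fun,1))
    a=np.radians(r.x[2]);e=np.array([np.cos(a),np.sin(a)]);f=np.array([-e[1],e[0]])
    pts=[proj("wrist",[*(r.x[:2]+e*x+f*y),z],S[n]) for x,y in ((-75,-31),(75,-31),(75,-18),(90,-18),(90,18),(75,18),(75,31),(-75,31))]
    big=cv2.resize(im,None,fx=3,fy=3,interpolation=cv2.INTER_CUBIC)
    cv2.polylines(big,[np.int32(np.array(pts)*3+1)],True,(0,0,255),1)
    c=np.mean(pts,0)*3; x,y=map(int,c); cv2.imwrite(f"pics/f_{n}.png",big[y-290:y+290,x-130:x+130])
cv2.imwrite("pics/fm.png",np.hstack([cv2.imread(f"pics/f_{n}.png") for n in S]))
E
```

```text
hung [ 503.94 -342.75  -93.07] -93.6
loaded [546.25  30.37 -20.83] -98.0
empty [459.97 299.96 -79.55] -98.5
```

View pics/fm.png

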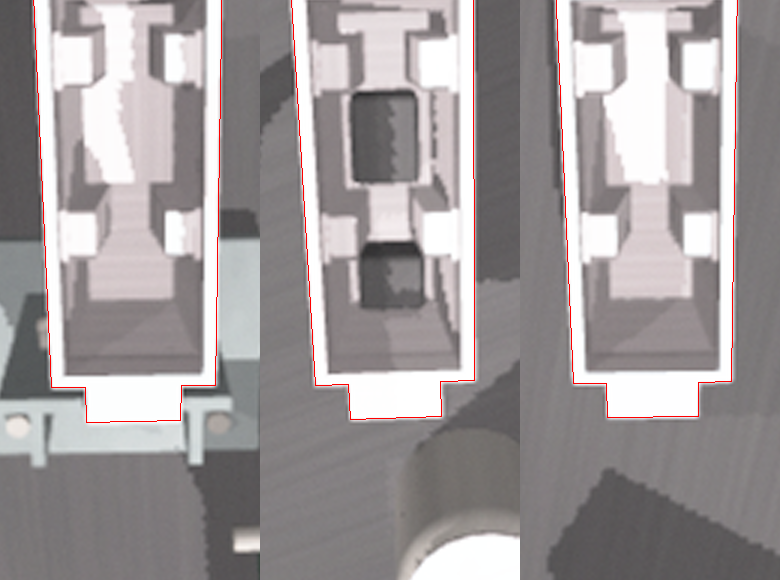

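The fitted outlines lie right on the rims and tabs. One more look at the loaded bin with the tool turned half round will expose any hand-eye bias.

```bash
python3 - <<'E'
from fit import *; import pickle
env.movep([546,30,240],down(-20.8)); st=env.read_state(); im=imaging.snapshot("wrist")
cv2.imwrite("pics/w_loaded2.png",im[:,:,::-1])
r=fit(im,st,64,(546,30,-20.8)); print(r.x.round(2),r.fun,st["t"])
d=(r.x[:2]-np.array([546.25,30.37]))/2   # obs2 - obs1 = R2 b - R1 b, R1=-R2
R2=np.array(st["tool_rot"])[:2,:2]; print("bias tool frame",(R2.T@d).round(2),"mean",((r.x[:2]+[546.25,30.37])/2).round(2))
E
```

```text
[546.1   29.65 -20.8 ] -99.51971435546875 5.9917
bias tool frame [0.06 0.36] mean [546.18  30.01]
```

```bash
python3 - <<'E'
from h import *
R=down(100.45); p=[460.1,300.1]
env.movep([*p,150],R); env.line_to([*p,45],feed=150); env.line_to([*p,32],feed=50); env.hold(.15)
print(np.round(env.read_state()["ee_pos"],2))
hand.move_gripper(50); s=env.read_state(); print("opening",s["opening"],np.round(s["wrist_force"],1),np.round(s["ee_pos"],1),s["t"])
im1=imaging.snapshot("side")
env.line_to([*p,60],feed=80); env.hold(.2); s=env.read_state(); print("opening",s["opening"],np.round(s["wrist_force"],1),np.round(s["moment"],2),s["t"])
im2=imaging.snapshot("side"); w=imaging.snapshot("wrist"); cv2.imwrite("pics/lift_w.png",w[:,:,::-1])
a=np.vstack([im[210:360,160:330] for im in(im1,im2)])[:,:,::-1]
cv2.imwrite("pics/lift.png",np.hstack([cv2.resize(a,(340,600)),cv2.resize(w[:,:,::-1],(460,345),interpolation=3)[:600] if 0 else cv2.copyMakeBorder(cv2.resize(w[:,:,::-1],(460,345)),0,255,0,0,cv2.BORDER_CONSTANT)]))
E
```

```text
[460.2  300.16  32.16]
opening 60.69868493832873 [-1.4 -1.6  5. ] [460.1 300.1  32.4] 9.2167
opening 60.6337893710292 [-0.2 -0.8 -1.4] [-0.02  0.02 -0.01] 9.9667
```

View pics/lift.png

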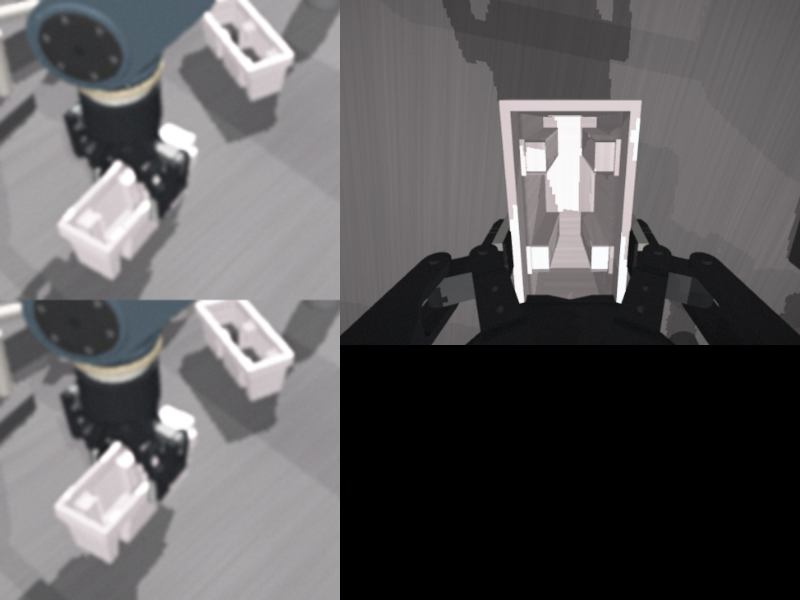

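Lift: the empty bin is held level, with its rim centred between the fingers, and the loaded bin hasn't moved. I'll check where the bin sits in the hand, then place it with force monitoring.

```bash
cat > place.py <<'E'
from h import *
def place(xy,R,z0,zmin):
    env.line_to([*xy,z0],feed=80); env.hold(.2); f0=env.read_state()["wrist_force"][2]; z=z0
    while z>zmin:
        z-=1; env.line_to([*xy,z],feed=20); env.hold(.05); s=env.read_state(); f=s["wrist_force"][2]-f0
        if f>3: break
    print("contact",z,np.round(f,1),np.round(s["ee_pos"],1),np.round(s["wrist_force"],1),np.round(s["moment"],2),"t",s["t"])
    return z
E
python3 - <<'E'
from place import *
s=env.read_state()
for u in (194.8,365): print("far corner in tool", (np.array(s["tool_rot"]).T@(ray("wrist",u,123,92,s)-s["ee_pos"])).round(1))
R=down(-20.8); p=[546.2,30.0]
env.line_to([460.1,300.1,180],feed=250)
env.movep([*p,180],R); env.line_to([*p,100],feed=150); place(p,R,83,74)
w=imaging.snapshot("wrist"); cv2.imwrite("pics/pl_w.png",w[:,:,::-1])
a=imaging.snapshot("side")[160:310,200:370]; b=imaging.snapshot("scene")[180:330,210:380]
f=lambda i:cv2.resize(i[:,:,::-1],(400,353),interpolation=2)
cv2.imwrite("pics/pl.png",np.hstack([f(a),f(b)]))
E
```

```text
far corner in tool [ 74.7 -29.8 -32.3]
far corner in tool [ 74.7  30.9 -32.4]
contact 78 7.5 [546.4  30.   78.4] [-0.8 -0.1  4.4] [-0.11  0.26  0.  ] t 14.8583
```

View pics/pl.png

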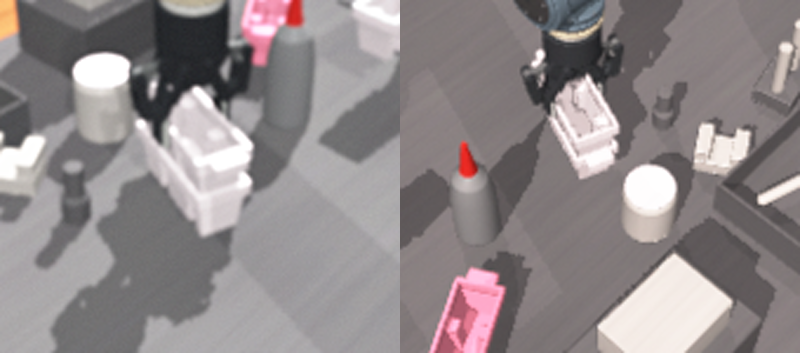

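Contact came at TCP z = 78, exactly ledge height (46 mm), and the bin is sitting square in the loaded one. Releasing it and checking from above.

```bash
python3 - <<'E'
from fit import *
p=[546.2,30.0]
hand.move_gripper(85); env.line_to([*p,120],feed=60); env.line_to([*p,286],feed=300); env.hold(.2)
s=env.read_state(); im=imaging.snapshot("wrist"); cv2.imwrite("pics/st1.png",im[:,:,::-1])
for z in (105,110,115): r=fit(im,s,z,(546,30,159.2)); print(z,r.x.round(2),r.fun)
r=fit(im,s,89,(546,30,159.2)); print("nested",r.fun); print(s["t"])
cv2.imwrite("pics/st1c.png",cv2.resize(im[60:360,130:430][:,:,::-1],(600,600)))
E
```

```text
105 [546.91  29.63 159.13] -79.680908203125
110 [547.49  29.39 159.14] -92.58294677734375
115 [548.7   28.9  159.15] -95.33096313476562
nested -50.34009552001953
17.125
```

View pics/st1c.png

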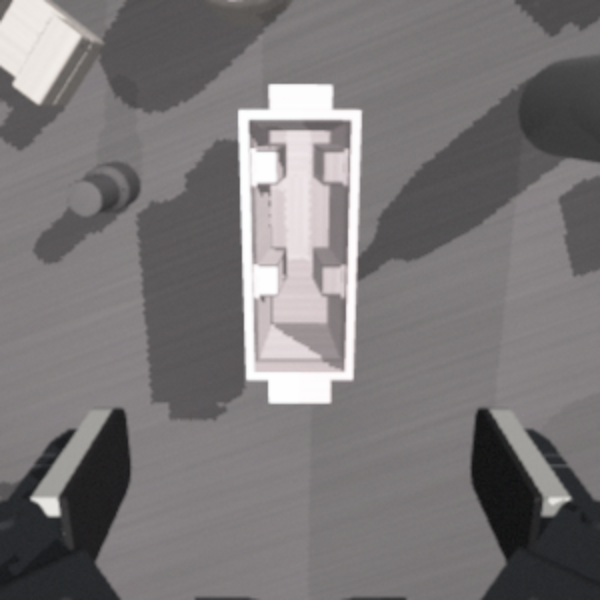

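Top view: the second bin sits square, with the upper tab opposite the lower one at (300,95)/(300,390), fitted at height 110. The punch, oiler, tin and vee block are untouched. Now the hanging bin.

```bash
python3 - <<'E'
from h import *
R=down(86.93); p=[503.94,-342.75]
env.movep([*p,290],R); env.line_to([*p,150],feed=200); env.line_to([*p,110],feed=120); env.line_to([*p,96],feed=50); env.hold(.15)
print(np.round(env.read_state()["ee_pos"],2))
hand.move_gripper(50); s=env.read_state(); print("opening",s["opening"],np.round(s["wrist_force"],1),s["t"])
env.line_to([*p,136],feed=60); env.hold(.2); s=env.read_state(); print("opening",s["opening"],np.round(s["wrist_force"],1),np.round(s["moment"],2),np.round(s["ee_pos"],1),s["t"])
w=imaging.snapshot("wrist"); b=imaging.snapshot("scene")
f=lambda i:cv2.resize(i[:,:,::-1],(400,300),interpolation=2)
cv2.imwrite("pics/h.png",np.hstack([f(w),f(b[210:360,80:280])]))
E
```

```text
[ 504.07 -342.85   96.22]
opening 60.99008268827362 [-2.9  1.9  5.4] 21.5917
opening 61.156988449206025 [ 0.6 -0.5 -3.3] [ 0.04 -0.02 -0.04] [ 503.8 -342.6  135.6] 22.6083
```

View pics/h.png

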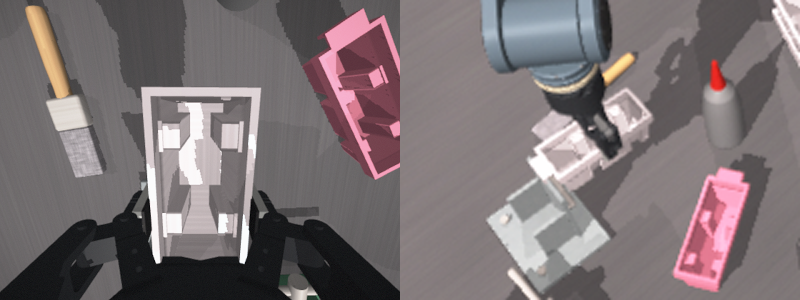

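The bin is off the bracket and held level, with its far rim edge at row 88, the same place in the hand as the first bin. Carrying it high over the oiler to the stack.

```bash
python3 - <<'E'
from place import *
s=env.read_state()
for u in (199,364): print("far corner in tool", (np.array(s["tool_rot"]).T@(ray("wrist",u,122.8,135.6+32,s)-s["ee_pos"])).round(1))
env.line_to([503.94,-342.75,290],feed=250)
R=down(159.2); p=[547.0,29.6]
env.movep([*p,290],R); env.line_to([*p,150],feed=200); place(p,R,129,120)
a=imaging.snapshot("side")[160:310,200:370]; b=imaging.snapshot("scene")[180:330,210:380]
f=lambda i:cv2.resize(i[:,:,::-1],(400,353),interpolation=2)
cv2.imwrite("pics/pl2.png",np.hstack([f(a),f(b)]))
E
```

```text
far corner in tool [ 74.9 -28.3 -31.8]
far corner in tool [ 74.9  30.8 -31.9]
contact 126 8.6 [547.5  29.5 126.8] [-0.3 -1.4  5.3] [ 0.02  0.31 -0.01] t 27.2333
```

View pics/pl2.png

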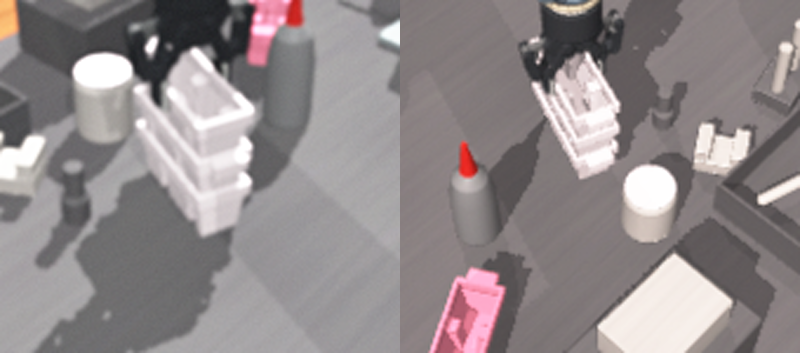

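Contact is about 2.4 mm higher than expected (126.8 vs 124.4). I'll press on gently in small steps to see whether it settles.

```bash
python3 - <<'E'
from h import *
p=[547.0,29.6]
for z in (125.5,125,124.5,124,123.5):
    env.line_to([*p,z],feed=15); env.hold(.15); s=env.read_state(); f=np.array(s["wrist_force"])
    print(z,np.round(s["ee_pos"],2),f.round(1),np.round(s["moment"],2),round(s["opening"],2),s["t"])
    if f[2]>18: break
E
```

```text
125.5 [547.71  29.46 126.68] [-1.3 -2.6  8.5] [-0.03  0.53  0.03] 61.34 27.7333
125 [547.88  29.43 126.57] [-2.  -2.6 12.6] [-0.13  0.77  0.03] 60.71 28.1333
124.5 [548.05  29.37 126.47] [-2.5 -1.9 16.7] [-0.18  0.92  0.02] 60.81 28.5333
124 [548.47  29.25 126.24] [-1.6 -1.7 17.5] [-0.3   0.81 -0.09] 60.9 28.9333
123.5 [548.52  29.28 126.2 ] [-3.9 -1.4 22.6] [-0.33  1.09 -0.11] 60.92 29.3333
```

The load points to a contact at the rear end, so the bin may be pitched slightly in the grip. I'll unload and compare the grip view with that of the first bin.

```bash
python3 - <<'E'
from h import *
p=[547.0,29.6]
env.line_to([*p,126.5],feed=15); env.hold(.1); s=env.read_state(); print(np.round(s["ee_pos"],2),np.round(s["wrist_force"],1),np.round(s["moment"],2),s["t"])
w=imaging.snapshot("wrist"); cv2.imwrite("pics/h2.png",w[:,:,::-1])
a=cv2.imread("pics/lift_w.png"); b=cv2.imread("pics/h2.png"); d=imaging.snapshot("side")[185:275,250:323][:,:,::-1]
f=lambda i:cv2.resize(i[90:370,180:380],(400,560),interpolation=cv2.INTER_CUBIC)
cv2.imwrite("pics/cmp.png",np.hstack([f(a),f(b)]))
E
```

```text
[547.2   29.55 126.56] [ 0.3 -0.7  2.5] [-0.06 -0.01  0.  ] 29.7833
```

View pics/cmp.png

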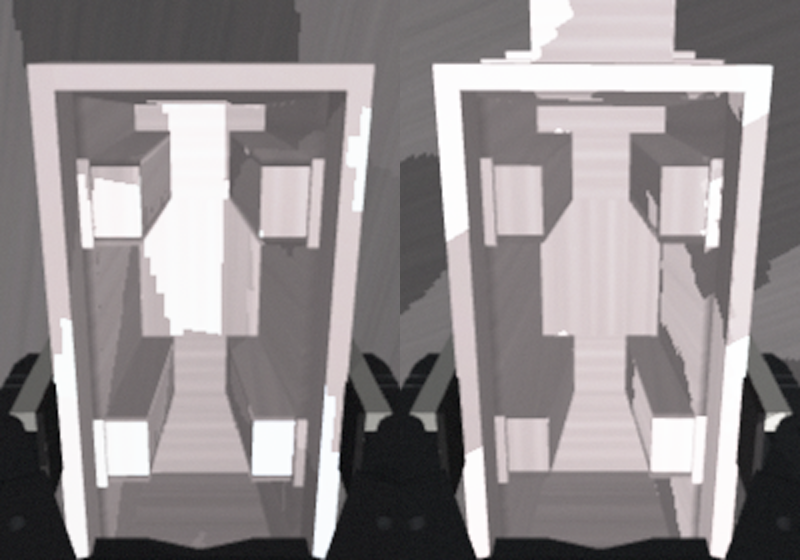

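Rim at far end is 341 px wide against 347 for the first bin: this bin just sits about 2.4 mm lower in the grip, which explains the higher contact. It's now resting on the ledges with almost no moment, so I'll release it and check.

```bash
python3 - <<'E'
from fit import *
p=[547.0,29.6]
hand.move_gripper(70); hand.move_gripper(85); env.line_to([*p,165],feed=60); env.line_to([*p,320],feed=250); env.hold(.3)
s=env.read_state(); im=imaging.snapshot("wrist"); cv2.imwrite("pics/st2.png",im[:,:,::-1])
for z in (150,156,162): r=fit(im,s,z,(547,29.6,-20.8)); print(z,r.x.round(2),round(r.fun,1))
print(s["t"],np.round(s["wrist_force"],1))
a=imaging.snapshot("side"); b=imaging.snapshot("scene")
cv2.imwrite("pics/side2.png",a[:,:,::-1]); cv2.imwrite("pics/scene2.png",b[:,:,::-1])
# overlay expected outlines (rim tops 64,110,156)
def ov(img,n,box,k,out):
    x0,x1,y0,y1=box; g=cv2.resize(img[y0:y1,x0:x1][:,:,::-1],out,interpolation=cv2.INTER_CUBIC); k=out[0]/(x1-x0)
    for z,yaw in ((64,-20.8),(110,159.2),(156,-20.8)):
        A=np.radians(yaw);e=np.array([np.cos(A),np.sin(A)]);f=np.array([-e[1],e[0]]);c=np.array([546.8,29.8])
        q=[(proj(n,[*(c+e*x+f*y),z])-[x0,y0])*k for x,y in ((-75,-31),(75,-31),(75,-18),(90,-18),(90,18),(75,18),(75,31),(-75,31))]
        cv2.polylines(g,[np.int32(np.array(q)+k/2)],True,(0,0,255),1)
    return g
w=cv2.resize(im[80:330,180:380][:,:,::-1],(240,300))
g1=ov(a,"side",(232,332,160,285),1,(240,300)); g2=ov(b,"scene",(245,345,175,300),1,(240,300))
full=np.hstack([cv2.resize(b[:,:,::-1],(400,300)),cv2.resize(a[:,:,::-1],(400,300))])
top=cv2.copyMakeBorder(np.hstack([w,g1,g2]),0,0,0,80,cv2.BORDER_CONSTANT)
cv2.imwrite("pics/final.png",np.vstack([top,full]))
E
```

```text
150 [550.73  27.95 -21.12] -75.5
156 [548.15  29.   -21.11] -91.1
162 [546.14  29.8  -21.09] -94.0
32.3 [-0.5 -0.  -0.1]
```

View pics/final.png

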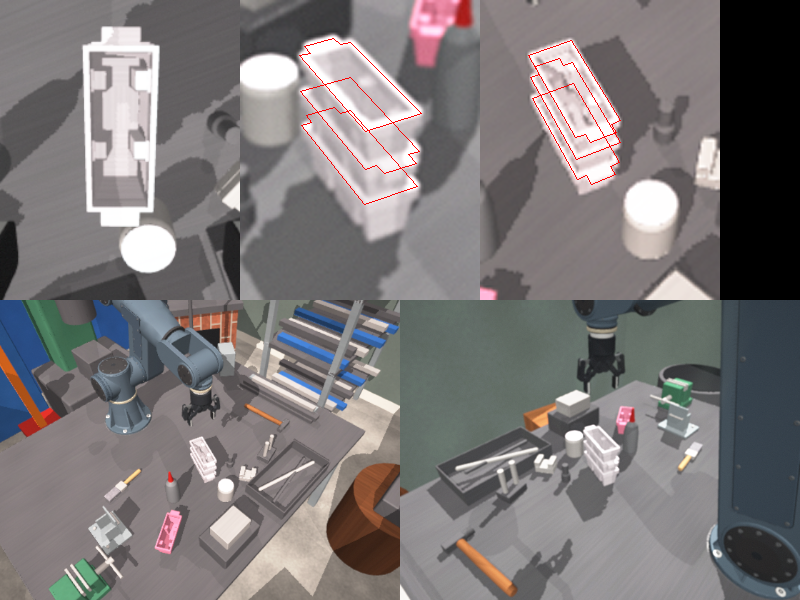

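Final views: three distinct rims stacked on the expected outlines, tabs alternating, gripper clear and the bystanders where they were. One last numeric check of height and tilt, using the saved pictures.

```bash
python3 - <<'E'
from fit import *
import fit as F
side=rect(-75,75,31)&~rect(-75,75,27); fr=rect(-75,75,31)&~rect(-70.5,70.5,26.5)
out=(rect(-75,75,35)&~rect(-75,75,31.5))|((rect(-79,79,31)&~rect(-75.5,75.5,31))&(abs(ys)>20))
for f,pos,yaw,g in (("w_loaded2",(546,30,240),-20.8,(546,30,-20.8,64)),("st1",(546.2,30,286),-20.8,(547,29.5,159.2,110)),("st2",(547,29.6,320),159.2,(547,29.6,-20.8,156))):
    gray=cv2.GaussianBlur(cv2.imread(f"pics/{f}.png").mean(2).astype(np.float32),(3,3),0); m,R,c=cam("wrist",dict(ee_pos=pos,tool_rot=down(yaw)))
    def sc(p):
        a=np.radians(p[2]);X=p[0]+xs*np.cos(a)-ys*np.sin(a);Y=p[1]+xs*np.sin(a)+ys*np.cos(a);Z=p[3]+np.radians(p[4])*xs+np.radians(p[5])*ys
        q=(np.stack([X,Y,Z],-1)-c)@R
        I=map_coordinates(gray,[m["cy"]+m["fy"]*q[...,1]/q[...,2],m["cx"]-m["fx"]*q[...,0]/q[...,2]],order=1,mode="nearest")
        return -(I[fr].mean()-I[out].mean())
    g=np.array([*g,0,0]); b=None
    for k in range(4):
        x0=g if b is None else b.x
        b=minimize(sc,x0,method="Nelder-Mead",options=dict(initial_simplex=np.vstack([x0]+[x0+d for d in np.diag([3,3,2,5,3,3])*(-1)**k]),maxiter=2000))
    print(f,b.x.round(2),round(b.fun,1))
E
```

```text
w_loaded2 [ 5.4565e+02  2.9700e+01 -2.0930e+01  6.8660e+01  1.7200e+00  3.9000e-01] -120.0
st1 [548.17  29.94 159.15 116.27  -0.55  -0.86] -119.9
st2 [ 5.4727e+02  2.9330e+01 -2.1080e+01  1.6197e+02 -6.0000e-02  3.8000e-01] -117.0
```

```bash
python3 -c "
from station import *
from station import ticket,env
print(ticket.finish_job(), env.read_state()['t'])"
```

```text
the job is handed in; nothing more can be done
the job is handed in; nothing more can be done
```

The three bins are in one stack on the loaded bin, tabs alternating, and the job is handed in. The empty bench bin went on first, then the bin off the bracket. The robot's clock read about 32 s of the 64 s at the last check before hand-in.

**Last checks:**
- **Seating:** the fitted rim heights step up by 47.6 and 45.7 mm, where 46 mm is right for sitting on the ledges and 25 mm would mean nested. The top bin's tilt came out at 0.4° or less.
- **Surroundings:** in the final pictures the gripper was clear of the stack, and the bystanders and the pink bin looked undisturbed. The blanks are now hidden under the stack, so I could not see them at the end.

**What disagreed:**
- **High contact:** the top bin made contact about 2.4 mm higher than planned. I pressed in small steps up to 23 N at the wrist, well below the limits, then backed off. The wrist picture suggested it sat lower in the grip, and it was resting on the bin below with almost no moment before I released it.
- **Offset heights:** the fitted absolute heights all read 5–6 mm too high, including for the loaded bin, which I had not touched. I took that as an offset in the method and relied on the differences.
- **Noisy tilt:** the same fit gave the untouched loaded bin a tilt of 1.7°, so the tilt figures are only good to a degree or two.

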